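# Glue-up of a blue pattern block in a one-hand quick clamp

### The job

Lay the loose half of the blue pattern block flat in the clamp, its glue face against the glue face of the half already there and the ends in line, and let go. Then squeeze the clamp's ratcheting trigger again and again until the sliding jaw grips both halves firmly and stays tight with the trigger let go, but not so hard that the block is crushed (more than 60 N). Leave everything else on the desk where it is.

Things in the scene. Friction and masses are not known exactly. Their poses are not given: they have to be found in the camera images.
- clamp: Orange quick clamp fixed to the desk by its black base, 277 by 72 mm. Origin: at the base's underside, on the centre line, below the fixed jaw's face; x runs from the grip to the sliding jaw, z up. Aluminium rails (tops 20 mm above the origin, x -12 to 165 mm, out to 36 mm either side) carry the work. An orange housing (top 34 mm) at x -112 to -12 mm carries the handle and the trigger.
- fixed_jaw (a point): Centre of the fixed jaw's rubber face (x = 0 of the clamp, 42 mm wide, top 45 mm above the clamp's origin). Facing it is the sliding jaw (44 mm wide, top 47 mm) on a toothed bar: trigger squeezes draw it in, it cannot slip back. Its rubber pad starts 85 to 110 mm from the fixed face (not measured: look or feel) and gives 1 mm per 4 N once it presses.
- seat (a point): Where the centre of the loose half's underside goes when it is laid in: on the rail tops, on the centre line, 48 mm from the fixed jaw's face (leaves 2 to 3 mm to the other half). Axes as the clamp's.
- handle_mid (a point): Middle of the fixed upright handle (22 mm along x, 26 mm wide, top 108 mm above the clamp's origin), 75 mm above the clamp's origin, 81 mm behind the fixed jaw's face; its back face is 11 mm behind this point. Axes as the clamp's.
- trigger_mid (a point): Middle of the upright black trigger bar (14 mm along x, 22 mm wide, from 34 to 104 mm above the clamp's origin), 75 mm above the clamp's origin; its front face is 7 mm ahead (+x). At rest it is 44 mm from handle_mid towards the jaws, so handle and trigger measure 62 mm over all, and 48 mm when fully squeezed. Axes as the clamp's.
- trigger (a joint): Travel of the trigger straight towards the handle: 0 at rest, 0.014 m fully squeezed. A spring (4 N at rest, 6 N squeezed) brings it back. A squeeze draws the jaw along by the trigger's travel less up to 4 mm lost before the pawl bites; let go, the jaw may slip back some 2 mm. The jaw presses with 5 to 10 N less than the trigger is pushed; once it is tight, a gentle squeeze stalls part way.
- loose_center (a point): Centre of the loose half of the blue pattern block (12.5 mm above its underside): 30 mm along x, 60 mm along y, 25 mm high, 45 g. The glue face, 60 mm wide, is at x = -15 mm; the far corners (+x) are cut off at 45 degrees by 10 mm, so the parallel ends at y = +-30 mm run from x = -15 to 5 mm.
- loose_face (a point): Centre of the loose half's glue face, 12.5 mm above its underside. Axes as loose_center.
- mate_center (a point): Centre of the other, equal half, which lies loose on the rails against the fixed jaw, its glue face towards the sliding jaw. Its x points to its glue face.
- mate_face (a point): Centre of the other half's glue face, 12.5 mm above its underside.
- pencil_tin: Round aluminium pencil tin with lid, 76 mm across, 104 mm high; origin at the centre of its underside. Bystander.
- glass_jar: Glass jar with bamboo lid, 76 mm across, 100 mm high; origin at the centre of its underside. Bystander.
- stapler: Chrome stapler, 140 mm by 36 mm, 42 mm high, along its x; origin at the centre of its underside. Bystander.
- block_tray: Blue tray of pattern blocks, 150 by 190 mm, 22 mm high; origin at the centre of its underside. Bystander.
- glue_bottle: White glue bottle, 44 mm across, 120 mm high; origin at the centre of its underside. Bystander.
- eraser: White eraser in a paper sleeve, 54 by 23 by 12.5 mm; origin at the centre of its underside. Bystander.

How it is judged:
By the outcome, as a careful person would: the job done as asked, in the order asked, and still so for the second after the job is handed in, with the robot touching nothing.
It also fails if it takes over 58 s, if anything falls off the work surface, if the arm or the gripper's body presses on something with over 40 N, if the wrist force passes 120 N, or if a joint passes its speed limit or range.

### The arm

A 6-joint arm with a two-finger parallel gripper is mounted at the origin on the work surface. World frame = base frame: x ahead of the robot, y to its left, z up, the work surface at z = 0. Lengths are in m, angles in degrees, forces in N, time in s.
With the tool pointing down it reaches from about 0.4 to 0.825 m from the base axis. Payload 7 kg.
Tool frame: the origin (TCP) lies between the finger pads; the fingertips stand 19 mm ahead of it and the grasp point (between the pads) is the TCP; x points along the fingers, y is the direction in which the jaws open and shut, and the axes are right-handed (so a half turn about x gives the same grasp; the last joint's range is limited). The gripper opens to 88 mm and grips with 3 to 60 N. Pads are 19 mm wide; open, the fingers measure 130 mm over their backs; the gripper's body (78 mm by 193 mm) begins 47 mm behind the grasp point.
Start: joints at [-51.503, 20.546, 0.682, 0, -70.136, -16.507], TCP at [0.253, -0.626, 0.246] pointing down, gripper open.
Joint ranges: [-176.03, 176.03], [-82.01, 121.73], [-58.28, 71.71], [-173.87, 95.51], [-174.79, -0.11], [-173.66, 173.66]. Speed limits (degrees/s): [136.94, 136.94, 172.46, 180, 180, 180].

### API

Orientations are given as [roll, pitch, yaw] about the fixed x, y, z axes, in that order (R = Rz(yaw) Ry(pitch) Rx(roll)).
In Python, from plant import r gives the robot as it stands.
- The arm moves only by the tool send_rows, never from a script. Its argument "plan" is a list of rows, each a list of 2 entries, a list of its own where there are three numbers: the shift along the tool's x, y, z scaled (see below), then the turn, a rotation vector about the tool's x, y, z scaled (see below). A call has exactly 5 rows; each row is the pose to reach, as a shift and turn from the pose measured when the call began, along the tool's axes at that moment; what a row does not reach only later rows make up. The controller multiplies each number of a shift by 0.15 m and each number of a turn by pi/4 rad. A row lasts 1/10 s, in which the tool goes at most 50 mm and 8.59 degrees, less where a joint would pass 70% of its speed; a pose out of reach is approached as far as the arm can. A call with a number of a shift or a turn outside -1 to 1 is refused whole. A call with a gripper value outside its range is refused whole. "jaw" is the opening, from -1 (shut) to 1 (fully open), so that 0 is half open, set as the call begins (left out, the last holds). The fingers move at their own pace and stop on an object; "force" is the grip in N (left out, the last holds). Time passes only in rows, so rows that repeat a pose let the fingers close, or fill a call up. It gives the time, the measured TCP pose, the force and the opening at its end, in the units of the state.
- r.get_state(): the state, without advancing time (a new reading comes with each control period).
- r.capture(name): name is "scene" or "top" or "wrist"; returns a dict with "color" (384x512x3 uint8, red, green, blue), "range_z" (384x512 float32, m along the optical axis (not along the pixel's ray), 0 where there is no reading), "mtx" (3x3 intrinsics, pixels), "k1" (the pictures are not rectified: a ray, as slopes to the right and down, at radius r is drawn at 1 + k1 r^2 times it, then the intrinsics apply), "pose" (4x4, takes a point from camera to world coordinates). Camera axes: x right, y down, z forward; pixel columns grow to the right and rows downward; lengths in m; the calibration is good to about 2 mm. A picture is of the moment at which its call begins.
- r.close_job(): hands the job in, once; it reports no verdict.
Trained networks look in a picture, given as the dict that the camera call returned (one of the last four; its "shot" number tells which), for a name from the list of things; names that differ only in an ending like _2 or _b are one class to them, and where a whole thing is asked for, a point or a joint stands for the part that bears it (a point fixed in the world has none). Each returns a list of dicts, best first, with "score" (0 to 1); they miss things now and then, are a little off and sometimes report something else, mostly with a low value. They report only what shows in the picture. A call takes as long as a camera call.
- r.find_in(picture, target): "uv" ([column, row] in pixels, amid what is visible of it).
- r.trace(picture, target): "mask" (384x512 bool, what is visible of it) and "uv" ([column, row] in pixels, amid what is visible of it).
The state is a dict: "time_s": time; "joints": joint angles; "qd": joint speeds; "joint_torque": joint torques, N m; "tcp_pos": TCP position; "eef_rot": TCP orientation; "contact_force": force on the tool from outside, world axes, zero at the start; "moment": the same for the moment, N m; "gripper_width": finger opening in m.
Only numpy, scipy, OpenCV 4.12 (cv2) and the standard library are available. Lean on these libraries where they do the work, as an engineer would, in place of code of your own. Each camera call takes 0.05 s, during which the arm holds its last target. There are 200 camera calls.

## Working session

There is one attempt and no reset: what is moved stays moved. The work goes in short steps, Python scripts to look and compute and a tool call to move; the robot and the scene stay as the last step left them, time stands still between calls to the robot, and variables do not carry over. Pictures are saved under pics/ and viewed, about 8 in all and at most 12, crops included, and the job is handed in when it is done.

Besides the shell and the picture viewer there is one more tool, called as name(argument=value, ...) on one line, values as JSON. send_rows: Moves the arm, as the interface text tells. Its arguments: {"type":"object","properties":{"plan":{"type":"array"},"jaw":{"type":"number"},"force":{"type":"number"}},"required":["plan"]}

```bash
mkdir -p pics; ls; cat > h.py <<'E'
import numpy as np, cv2
from scipy.spatial.transform import Rotation as R
from plant import r
def pts(d):
    rz=d["range_z"]; K=np.array(d["mtx"]); k1=d["k1"]; T=np.array(d["pose"])
    v,u=np.mgrid[0:384,0:512]
    p=cv2.undistortPoints(np.stack([u,v],-1).reshape(-1,1,2).astype(np.float64),K,np.array([k1,0,0,0.])).reshape(384,512,2)
    P=np.dstack([p*rz[...,None],rz])
    W=P@T[:3,:3].T+T[:3,3]; W[rz<=0]=np.nan
    return W
def proj(d,X):
    T=np.linalg.inv(np.array(d["pose"])); X=np.atleast_2d(X)@T[:3,:3].T+T[:3,3]
    return cv2.projectPoints(X,np.zeros(3),np.zeros(3),np.array(d["mtx"]),np.array([d["k1"],0,0,0.]))[0].reshape(-1,2)
def save(d,n,crop=None,s=1):
    im=d["color"][...,::-1]
    if crop: im=im[crop[1]:crop[3],crop[0]:crop[2]]
    cv2.imwrite("pics/"+n,cv2.resize(np.ascontiguousarray(im),None,fx=s,fy=s,interpolation=cv2.INTER_CUBIC))
E
cat > a.py <<'E'
from h import *
print(r.get_state())
for n in ["top","scene"]:
    d=r.capture(n); W=pts(d); np.savez(n+".npz",**{k:d[k] for k in("color","range_z","mtx","k1","pose")})
    save(d,n+"1.png",s=1.5)
    print(n,np.array(d["pose"]).round(3).tolist(),d["k1"])
    for t in ["clamp","loose_center","mate_center","trigger_mid","handle_mid","fixed_jaw","pencil_tin","glass_jar","stapler","block_tray","glue_bottle","eraser"]:
        for o in r.trace(d,t)[:2]:
            m=o["mask"]; P=W[m]; P=P[~np.isnan(P[:,0])]
            if len(P): print(t,round(o["score"],2),np.round(o["uv"]),m.sum(),np.nanmedian(P,0).round(3),np.percentile(P,[2,98],axis=0).round(3).tolist())
E
python3 a.py
```

```text
pics
{'time_s': 0.0, 'joints': array([-5.15029291e+01,  2.05926720e+01,  6.32146666e-01, -2.11886520e-02,
       -7.01362833e+01, -1.65070160e+01]), 'qd': array([-0.125875  ,  0.0132991 ,  0.05825233,  0.06218597, -0.03529525,
       -0.0137835 ]), 'joint_torque': array([ 3.03870647e-04, -5.82716775e+01,  2.93062162e+01,  6.99715465e+00,
        7.05628467e-03, -1.24163557e-04]), 'tcp_pos': array([ 0.25255151, -0.62545845,  0.24459299]), 'eef_rot': array([ 94.88225702,  89.90116279, 116.86509548]), 'contact_force': array([ 0.01306382,  0.18390598, -0.64767771]), 'moment': array([0.01172833, 0.00784992, 0.00231979]), 'gripper_width': 0.08778112459776091}
top [[-0.015, -0.998, 0.061, 0.495], [-1.0, 0.014, -0.003, 0.011], [0.002, -0.061, -0.998, 1.394], [0.0, 0.0, 0.0, 1.0]] 0.03177937612844077
clamp 0.93 [244. 215.] 1896 [0.529 0.053 0.023] [[0.476, -0.061, 0.002], [0.582, 0.197, 0.109]]
clamp 0.63 [348. 227.] 223 [ 0.488 -0.267  0.027] [[0.461, -0.284, 0.004], [0.517, -0.254, 0.033]]
loose_center 0.57 [348. 226.] 202 [ 0.488 -0.266  0.027] [[0.461, -0.283, 0.005], [0.515, -0.254, 0.03
[... 2245 characters left out ...]
109]]
glass_jar 0.57 [346. 114.] 822 [0.607 0.39  0.075] [[0.568, 0.375, 0.002], [0.637, 0.442, 0.105]]
stapler 0.75 [314. 251.] 727 [ 0.781 -0.084  0.043] [[0.759, -0.14, 0.007], [0.797, -0.008, 0.047]]
stapler 0.24 [220. 311.] 5418 [ 0.687 -0.342  0.011] [[0.609, -0.431, 0.003], [0.761, -0.243, 0.026]]
block_tray 0.9 [222. 311.] 5421 [ 0.686 -0.342  0.011] [[0.608, -0.431, 0.003], [0.76, -0.243, 0.026]]
glue_bottle 0.67 [364. 140.] 397 [0.717 0.294 0.066] [[0.695, 0.286, 0.008], [0.735, 0.312, 0.123]]
eraser 0.5 [105. 285.] 209 [ 0.41  -0.448  0.015] [[0.388, -0.471, 0.006], [0.43, -0.425, 0.018]]
eraser 0.27 [280. 152.] 131 [0.547 0.124 0.075] [[0.533, 0.12, 0.041], [0.554, 0.133, 0.108]]
```

```bash
cat > b.py <<'E'
from h import *
d=dict(np.load("top.npz")); W=pts(d)
im=d["color"][...,::-1]
a=cv2.resize(im[170:260,170:300],None,fx=6,fy=6,interpolation=cv2.INTER_CUBIC)
cv2.imwrite("pics/topclamp.png",a)
d2=dict(np.load("scene.npz"))
cv2.imwrite("pics/sc.png",cv2.resize(d2["color"][100:300,130:360,::-1],None,fx=3.4,fy=3,interpolation=cv2.INTER_CUBIC))
E
python3 b.py
```

```text
(no output)
```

View pics/topclamp.png

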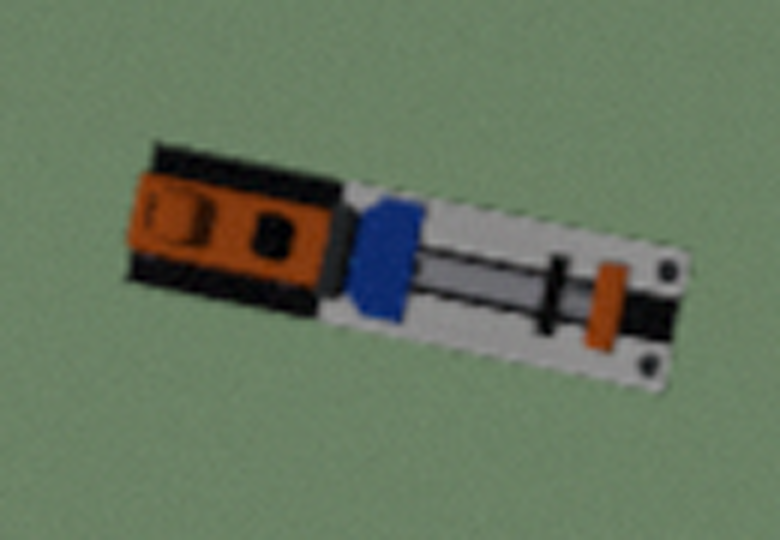

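View pics/sc.png

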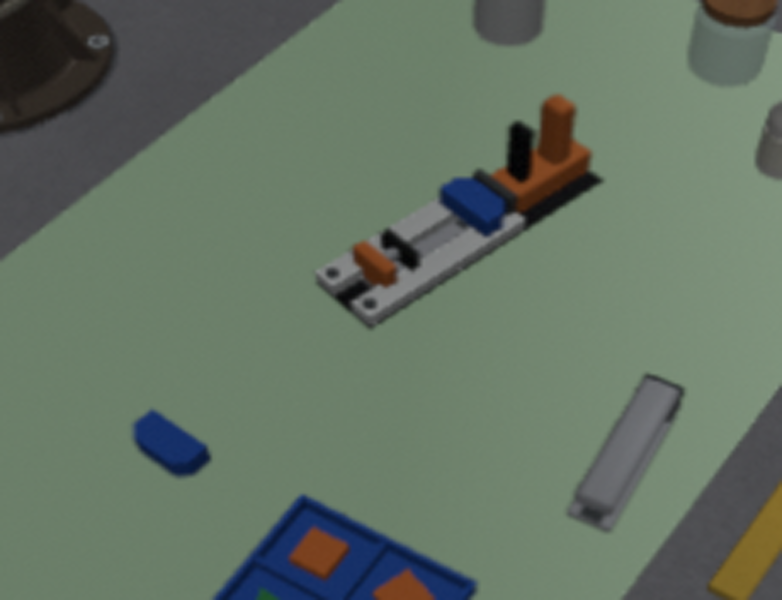

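```bash
cat >> h.py <<'E'
def plane(d,uv,z):
    K=np.array(d["mtx"]);T=np.array(d["pose"])
    p=cv2.undistortPoints(np.asarray(uv,float).reshape(-1,1,2),K,np.array([float(d["k1"]),0,0,0.])).reshape(-1,2)
    D=np.c_[p,np.ones(len(p))]@T[:3,:3].T; o=T[:3,3]
    return (o+D*((z-o[2])/D[:,2])[:,None])[:,:2]
def down(tooly_yaw):
    "tool x down, tool y at world heading"
    a=np.radians(tooly_yaw); x=np.array([0,0,-1.]); y=np.array([np.cos(a),np.sin(a),0])
    return np.c_[x,y,np.cross(x,y)]
def goto(p,yaw):
    s=r.get_state(); Rc=R.from_euler("xyz",s["eef_rot"],degrees=True).as_matrix()
    best=min((down(yaw),down(yaw+180)),key=lambda M:np.linalg.norm(R.from_matrix(Rc.T@M).as_rotvec()))
    sh=Rc.T@(np.array(p)-s["tcp_pos"])/0.15; t=R.from_matrix(Rc.T@best).as_rotvec()/(np.pi/4)
    print("shift",sh.round(3).tolist(),"turn",t.round(3).tolist(),"|t| deg",round(np.linalg.norm(t)*45,1))
def fwd():
    s=r.get_state(); M=R.from_euler("xyz",s["eef_rot"],degrees=True).as_matrix()
    print("t",round(s["time_s"],2),"tcp",s["tcp_pos"].round(4),"yaw tooly",round(np.degrees(np.arctan2(M[1,1],M[0,1])),2),"xdir",M[:,0].round(3),"F",s["contact_force"].round(1),"w",round(s["gripper_width"],4),"j",s["joints"].round(0))
E
cat > c.py <<'E'
from h import *
for n in ["top","scene"]:
    d=dict(np.load(n+".npz")); W=pts(d)
    hsv=cv2.cvtColor(d["color"],cv2.COLOR_RGB2HSV)
    near=lambda x0,x1,y0,y1:(W[...,0]>x0)&(W[...,0]<x1)&(W[...,1]>y0)&(W[...,1]<y1)
    for nm,box,z in(("loose",(.43,.55,-.32,-.22),.025),("mate",(.47,.59,.04,.12),.045)):
        m=near(*box)&(hsv[...,0]>105)&(hsv[...,0]<130)&(hsv[...,1]>120)&(W[...,2]>z-.006)
        v,u=np.nonzero(m); q=plane(d,np.c_[u,v],z)
        print(n,nm,m.sum(),cv2.minAreaRect((q*1000).astype(np.float32)))
        print('  z',np.median(W[m][:,2]).round(4))
    if n=="top":
        m=near(.44,.63,-.1,.1)&(hsv[...,1]<60)&(hsv[...,2]>90)
        v,u=np.nonzero(m); q=plane(d,np.c_[u,v],.02); print("rails",cv2.minAreaRect((q*1000).astype(np.float32)), np.median(W[m][:,2]).round(4))
        m=near(.44,.63,.07,.22)&((hsv[...,0]<18)&(hsv[...,1]>120))&(W[...,2]<.06)
        v,u=np.nonzero(m); q=plane(d,np.c_[u,v],.034); print("housing",cv2.minAreaRect((q*1000).astype(np.float32)))
        tt=near(.44,.63,.07,.22)&(W[...,2]>.085)
        v,u=np.nonzero(tt);print("tops",np.c_[plane(d,np.c_[u,v],.106),hsv[tt][:,1]].round(3).tolist()[::6])
fwd()
E
python3 c.py
```

```text
top loose 179 ((487.7230224609375, -267.86309814453125), (26.8669490814209, 53.9625244140625), 88.44095611572266)
  z 0.0272
top mate 193 ((533.0074462890625, 79.69662475585938), (31.273685455322266, 57.883941650390625), 77.99664306640625)
  z 0.0479
rails ((534.093505859375, -0.7223281860351562), (197.833251953125, 186.85198974609375), 89.40021514892578) 0.0039
housing ((547.4729614257812, 154.3175506591797), (98.19422149658203, 43.17289733886719), 77.8447036743164)
tops [[0.565, 0.18, 223.0], [0.562, 0.18, 225.0], [0.562, 0.163, 232.0], [0.559, 0.169, 224.0], [0.556, 0.18, 228.0], [0.556, 0.163, 235.0], [0.553, 0.174, 223.0], [0.553, 0.132, 221.0], [0.551, 0.174, 226.0], [0.55, 0.132, 235.0], [0.548, 0.18, 235.0], [0.548, 0.163, 231.0], [0.547, 0.121, 255.0], [0.545, 0.169, 220.0], [0.544, 0.126, 204.0], [0.542, 0.172, 232.0], [0.541, 0.129, 64.0], [0.539, 0.138, 230.0], [0.536, 0.138, 216.0], [0.533, 0.132, 177.0]]
scene loose 239 ((489.4992370605469, -271.4919128417969), (32.795570373535156, 62.002708435058594), 88.03582000732422)
  z 0.0271
scene mate 185 ((533.8677368164062, 77.32113647460938), (35.93233108520508, 64.590087890625), 77.81941986083984)
  z 0.0474
t 1.3 tcp [ 0.2527 -0.6259  0.2456] yaw tooly 111.99 xdir [-0.  0. -1.] F [-0.5  0.9  0. ] w 0.0876 j [-52.  21.   1.   0. -70. -17.]
```

```bash
python3 -c "
from h import *
goto([.475,-.27,.2],178)"
```

```text
shift [0.304, 1.645, 2.262] turn [-1.467, -0.0, -0.0] |t| deg 66.0
```

send_rows(plan=[[[0.03, 0.18, 0.25], [-0.15, 0, 0]], [[0.06, 0.36, 0.5], [-0.3, 0, 0]], [[0.09, 0.54, 0.75], [-0.45, 0, 0]], [[0.12, 0.72, 1.0], [-0.6, 0, 0]], [[0.12, 0.72, 1.0], [-0.75, 0, 0]]])

```text
time_s: 1.8
tcp_pos: [0.3535, -0.4658, 0.2275]
eef_rot: [-7.7, 89.9, 48.5]
contact_force: [-0.3, -0.8, 0.4]
gripper_width: 0.0877
```

```bash
python3 -c "
from h import *
fwd()
goto([.475,-.27,.2],178)"
```

```text
t 1.8 tcp [ 0.3535 -0.4658  0.2275] yaw tooly 146.25 xdir [ 0.001  0.001 -1.   ] F [-0.3 -0.8  0.4] w 0.0877 j [-34.  13. -13.  -0. -65.  -0.]
shift [0.185, 0.052, 1.535] turn [-0.706, 0.001, 0.0] |t| deg 31.8
```

send_rows(plan=[[[0.05, 0.01, 0.3], [-0.15, 0, 0]], [[0.1, 0.03, 0.6], [-0.3, 0, 0]], [[0.15, 0.05, 0.9], [-0.45, 0, 0]], [[0.185, 0.05, 1.0], [-0.6, 0, 0]], [[0.185, 0.05, 1.0], [-0.7, 0, 0]]])

```text
time_s: 2.3
tcp_pos: [0.4317, -0.3347, 0.1995]
eef_rot: [-19.1, 89.9, 69.1]
contact_force: [-0.6, -0.8, -0.4]
gripper_width: 0.0877
```

```bash
cat > d.py <<'E'
from h import *
import sys
fwd()
goto([.475,-.27,.2],178)
d=r.capture("wrist"); save(d,sys.argv[1],s=1.2); print(np.array(d["pose"]).round(3).tolist()); print(proj(d,[[.489,-.27,.025],r.get_state()["tcp_pos"]]))
np.savez("w.npz",**{k:d[k] for k in("color","range_z","mtx","k1","pose")})
W=pts(d);hsv=cv2.cvtColor(d["color"],cv2.COLOR_RGB2HSV)
m=(hsv[...,0]>105)&(hsv[...,0]<130)&(hsv[...,1]>120)&(W[...,2]>.019)&(abs(W[...,0]-.489)<.06)&(abs(W[...,1]+.27)<.06)
v,u=np.nonzero(m)
if len(u)>50: q=plane(d,np.c_[u,v],.025); print(m.sum(),cv2.minAreaRect((q*1000).astype(np.float32)),np.median(W[m][:,2]),q.mean(0))
E
python3 d.py w1.png
```

```text
t 2.3 tcp [ 0.4317 -0.3347  0.1995] yaw tooly 178.19 xdir [ 0.     0.001 -1.   ] F [-0.6 -0.8 -0.4] w 0.0877 j [-17.  11. -19.  -0. -60.  16.]
shift [-0.003, -0.275, 0.44] turn [0.004, 0.001, 0.0] |t| deg 0.2
[[-1.0, 0.029, 0.01, 0.429], [0.031, 0.95, 0.311, -0.419], [-0.001, 0.311, -0.95, 0.338], [0.0, 0.0, 0.0, 1.0]]
[[202.40109893 237.83078963]
 [257.42774648 270.35532981]]
1627 ((487.82086181640625, -269.81475830078125), (33.733978271484375, 60.24945831298828), 87.01115417480469) 0.026647113174304515 [ 0.48733344 -0.26892967]
```

View pics/w1.png

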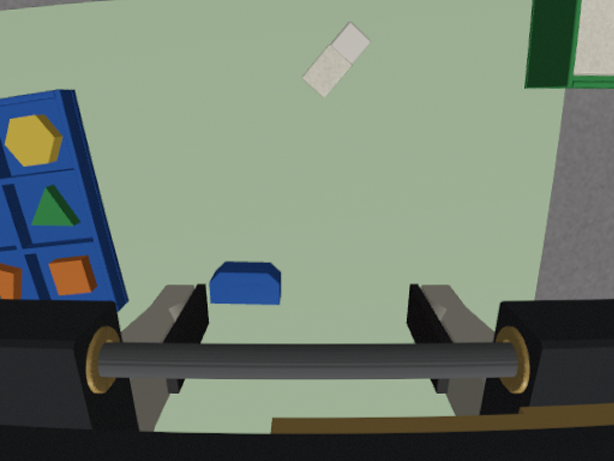

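```bash
cat > e.py <<'E'
from h import *
d=dict(np.load("w.npz")); W=pts(d);hsv=cv2.cvtColor(d["color"],cv2.COLOR_RGB2HSV)
m=(hsv[...,0]>105)&(hsv[...,0]<130)&(hsv[...,1]>120)&(W[...,2]>.012)&(abs(W[...,0]-.489)<.06)&(abs(W[...,1]+.27)<.06)
print(np.percentile(hsv[m][:,2],[5,25,50,75,95]))
m&=hsv[...,2]>(np.percentile(hsv[m][:,2],5)+np.percentile(hsv[m][:,2],95))/2
v,u=np.nonzero(m); q=plane(d,np.c_[u,v],.025)*1000; print(cv2.minAreaRect(q.astype(np.float32)),q.mean(0))
# model fit by IoU-like: pentagon
from scipy.optimize import minimize
S=np.array([[-15,-30],[5,-30],[15,-20],[15,20],[5,30],[-15,30]],float)
g=cv2.findContours(m.astype(np.uint8),0,1)[0]; g=max(g,key=len).reshape(-1,2); c=plane(d,g,.025)*1000
def cost(x):
    a=np.radians(x[2]);M=np.array([[np.cos(a),-np.sin(a)],[np.sin(a),np.cos(a)]]);poly=(S@M.T+x[:2]).astype(np.float32).reshape(-1,1,2)
    return sum(min(3,abs(cv2.pointPolygonTest(poly,tuple(map(float,k)),True)-0.4)) for k in c)
o=minimize(cost,[q.mean(0)[0],q.mean(0)[1],-92],method="Nelder-Mead",options=dict(initial_simplex=[[*(q.mean(0)),-92],[q.mean(0)[0]+3,q.mean(0)[1],-92],[q.mean(0)[0],q.mean(0)[1]+3,-92],[*(q.mean(0)),-88]]))
print(o.x,o.fun/len(c))
a=np.radians(o.x[2]); h=np.array([np.cos(a),np.sin(a)]); g=(o.x[:2]-5*h)/1000; print("grasp",g)
goto([*g,.12],o.x[2]+90); goto([*g,.0215],o.x[2]+90)
E
python3 e.py
```

```text
[ 80. 144. 148. 149. 150.]
((488.44873046875, -267.59149169921875), (29.22807502746582, 59.22736358642578), 87.01115417480469) [ 488.20026549 -267.07752915]
[ 488.33688612 -267.63790418  -92.91369218] 0.41193222926852024
grasp [ 0.48859104 -0.26264437]
shift [0.533, -0.367, 0.497] turn [0.028, 0.001, 0.001] |t| deg 1.3
shift [1.189, -0.367, 0.496] turn [0.028, 0.001, 0.001] |t| deg 1.3
```

send_rows(plan=[[[0.1, -0.18, 0.25], [0.028, 0, 0]], [[0.25, -0.367, 0.497], [0.028, 0, 0]], [[0.5, -0.367, 0.497], [0.028, 0, 0]], [[0.75, -0.367, 0.497], [0.028, 0, 0]], [[0.95, -0.367, 0.497], [0.028, 0, 0]]])

```text
time_s: 2.85
tcp_pos: [0.4883, -0.2622, 0.0557]
eef_rot: [6.8, 89.9, 93.9]
contact_force: [-0.7, -0.2, -0.9]
gripper_width: 0.0877
```

```bash
python3 -c "
from h import *
fwd()
goto([.4886,-.2626,.0215],-2.9)"
```

```text
t 2.85 tcp [ 0.4883 -0.2622  0.0557] yaw tooly 177.01 xdir [-0.     0.001 -1.   ] F [-0.7 -0.2 -0.9] w 0.0877 j [ -8.  21. -28.  -0. -42.   5.]
shift [0.228, -0.002, -0.003] turn [-0.002, 0.001, -0.0] |t| deg 0.1
```

send_rows(plan=[[[0.12, 0, 0], [0, 0, 0]], [[0.2, 0, 0], [0, 0, 0]], [[0.228, 0, 0], [0, 0, 0]], [[0.228, 0, 0], [0, 0, 0]], [[0.228, 0, 0], [0, 0, 0]]])

```text
time_s: 3.35
tcp_pos: [0.4891, -0.2625, 0.0225]
eef_rot: [-69.1, 89.9, 17.9]
contact_force: [0.5, 0.2, -0.1]
gripper_width: 0.0875
```

send_rows(plan=[[[0, 0, 0], [0, 0, 0]], [[0, 0, 0], [0, 0, 0]], [[0, 0, 0], [0, 0, 0]], [[0, 0, 0], [0, 0, 0]], [[0, 0, 0], [0, 0, 0]]], jaw=-1, force=20)

```text
time_s: 3.85
tcp_pos: [0.489, -0.2626, 0.0226]
eef_rot: [-69.8, 89.9, 17.2]
contact_force: [-0.4, -0.3, 2.6]
gripper_width: 0.0595
```

send_rows(plan=[[[-0.2, 0, 0], [0, 0, 0]], [[-0.4, 0, 0], [0, 0, 0]], [[-0.6, 0, 0], [0, 0, 0]], [[-0.8, 0, 0], [0, 0, 0]], [[-0.8, 0, 0], [0, 0, 0]]])

```text
time_s: 4.35
tcp_pos: [0.4912, -0.2633, 0.1469]
eef_rot: [-96.9, 89.5, -9.8]
contact_force: [0.5, 0.4, -0.3]
gripper_width: 0.06
```

```bash
python3 -c "
from h import *
fwd()
goto([.5,-.06,.2],-12)"
```

```text
t 4.35 tcp [ 0.4912 -0.2633  0.1469] yaw tooly 177.02 xdir [ 0.009 -0.001 -1.   ] F [ 0.5  0.4 -0.3] w 0.06 j [ -8.  14. -22.   0. -53.   5.]
shift [-0.355, 0.009, 1.356] turn [0.201, -0.0, 0.011] |t| deg 9.0
```

send_rows(plan=[[[-0.1, 0, 0.3], [0.05, 0, 0]], [[-0.2, 0, 0.6], [0.1, 0, 0]], [[-0.3, 0, 0.9], [0.2, 0, 0]], [[-0.35, 0, 1.0], [0.2, 0, 0]], [[-0.35, 0, 1.0], [0.2, 0, 0]]])

```text
time_s: 4.85
tcp_pos: [0.4992, -0.1114, 0.2002]
eef_rot: [-83.5, 89.4, -5.3]
contact_force: [-0.5, -0.3, -0.3]
gripper_width: 0.06
```

```bash
python3 -c "
from h import *
fwd()
goto([.53,.08,.2],-12.1)"
```

```text
t 4.85 tcp [ 0.4992 -0.1114  0.2002] yaw tooly 168.2 xdir [ 0.011 -0.001 -1.   ] F [-0.5 -0.3 -0.3] w 0.06 j [ 10.   7. -24.   0. -59. -21.]
shift [0.003, 0.06, 1.291] turn [0.007, 0.002, 0.014] |t| deg 0.7
```

send_rows(plan=[[[0, 0.02, 0.3], [0, 0, 0.01]], [[0, 0.04, 0.6], [0, 0, 0.014]], [[0, 0.06, 0.9], [0, 0, 0.014]], [[0, 0.06, 1.0], [0, 0, 0.014]], [[0, 0.06, 1.0], [0, 0, 0.014]]])

```text
time_s: 5.35
tcp_pos: [0.5212, 0.0385, 0.1994]
eef_rot: [65.5, 89.9, 143.8]
contact_force: [-0.6, -0.8, 0.0]
gripper_width: 0.06
```

```bash
python3 -c "
from h import *
fwd()
d=r.capture('wrist'); save(d,'w2.png',s=1.5); np.savez('w2.npz',**{k:d[k] for k in('color','range_z','mtx','k1','pose')})
"
```

```text
t 5.35 tcp [0.5212 0.0385 0.1994] yaw tooly 168.33 xdir [-0.001  0.001 -1.   ] F [-0.6 -0.8  0. ] w 0.06 j [ 26.   8. -22.  -0. -60. -37.]
```

View pics/w2.png

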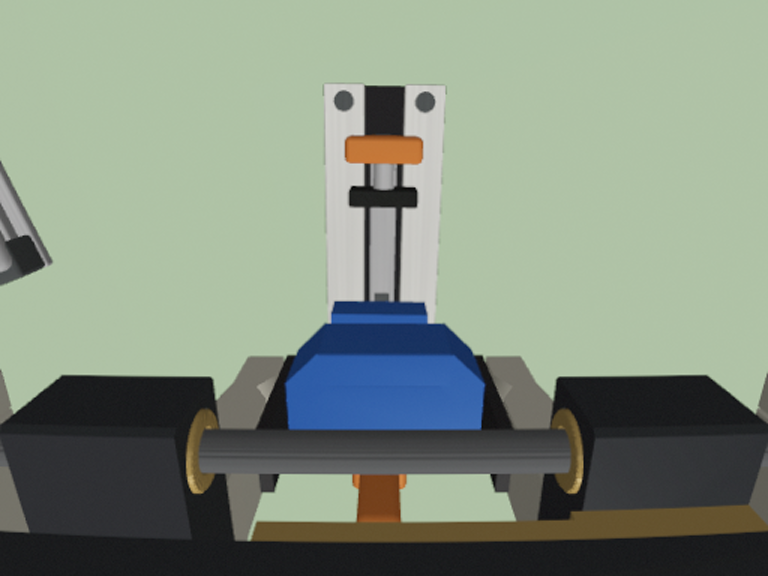

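```bash
cat > f.py <<'E'
from h import *
d=dict(np.load("w2.npz")); hsv=cv2.cvtColor(d["color"],cv2.COLOR_RGB2HSV); W=pts(d)
wh=((hsv[...,1]<40)&(hsv[...,2]>130)); wh[:, :205]=0; wh[:,310:]=0
L=[];Rr=[]
for v in range(70,190):
    u=np.nonzero(wh[v])[0]
    if len(u): L.append((u[0]-.5,v)); Rr.append((u[-1]+.5,v))
L=plane(d,L,.02);Rr=plane(d,Rr,.02)
def fit(p):
    vx,vy,x,y=cv2.fitLine((p*1000).astype(np.float32),cv2.DIST_HUBER,0,.01,.01).ravel(); return np.degrees(np.arctan2(vy,vx)),x,y
print(fit(L),fit(Rr))
F=[(u,np.nonzero(wh[:100,u])[0][0]-.5) for u in list(range(222,240))+list(range(273,292))]
F=plane(d,F,.02); print("far",fit(F),F.mean(0))
a=np.radians(np.mean([fit(L)[0],fit(Rr)[0]])); h=np.array([np.cos(a),np.sin(a)]); h*= -np.sign(h[1]); n=np.array([-h[1],h[0]])
sL,sR=(L@n).mean(),(Rr@n).mean(); print("heading",np.degrees(np.arctan2(h[1],h[0])),"width",sL-sR)
mid=(sL+sR)/2; O=h*((F@h).mean()-.165)+n*mid; print("origin",O)
bl=(hsv[...,0]>105)&(hsv[...,0]<130)&(hsv[...,1]>120)
B=[(u,np.nonzero(bl[:215,u])[0][0]-.5) for u in range(228,280)]
B=plane(d,B,.02)-O; print("mate face bottom x",np.median(B@h),"slope",np.degrees(np.polyfit(B@n,B@h,1)[0]))
e=[]
for v in range(204,212):
    u=np.nonzero(bl[v])[0]; e.append((u[0]-.5,u[-1]+.5,v))
for u0,u1,v in e: print(v,[(float((plane(d,[(u,v)],z)-O)[0]@n)*1000) .__round__(1) for u in(u0,u1) for z in (.02,.045)], hsv[v,250])
# pad: black jaw
dk=(hsv[...,2]<60)
for u in(236,250,240,273):
    vs=np.nonzero(dk[110:150,u])[0]+110; print(u,vs.min() if len(vs) else None,vs.max() if len(vs) else None)
for v in (124,129,131,134,137): print(v,W[v,238].round(4),((W[v,238,:2]-O)@h).round(4),hsv[v,238])
E
python3 f.py
```

```text
(np.float32(75.8913), np.float32(561.7313), np.float32(-6.3684)) (np.float32(80.98305), np.float32(464.76746), np.float32(13.561108))
far (np.float32(-11.603076), np.float32(498.67728), np.float32(-113.47234)) [ 0.48971872 -0.11163536]
heading -101.56283 width 0.09847363212623922
origin [0.5227483  0.05002494]
mate face bottom x -0.01609956667268675 slope 1.5292155077720555
204 [34.6, 31.9, -25.5, -23.4] [109 197  96]
205 [35.6, 32.9, -25.5, -23.5] [109 199  95]
206 [35.6, 32.9, -26.6, -24.4] [108 199  95]
207 [35.7, 33.0, -26.6, -24.4] [109 197  96]
208 [36.7, 33.9, -26.6, -24.5] [109 191  95]
209 [36.7, 33.9, -26.7, -24.5] [109 189 128]
210 [36.8, 34.0, -27.7, -25.4] [109 183 160]
211 [36.8, 34.0, -27.7, -25.5] [109 184 166]
236 124 136
250 126 137
240 125 136
273 125 137
124 [ 0.5277 -0.0124  0.0271] 0.0602 [30 11 67]
129 [ 0.5272 -0.0101  0.0459] 0.0581 [40 21 36]
131 [ 0.5276 -0.0084  0.0455] 0.0563 [45 15 35]
134 [ 0.5281 -0.006   0.0459] 0.0538 [60 14 37]
137 [ 0.5286 -0.0035  0.0465] 0.0513 [30  4 59]
```

```bash
sed -i 's/(hsv\[...,1\]<40)&(hsv\[...,2\]>130)/(hsv[...,1]<18)\&(hsv[...,2]>150)/' f.py; python3 f.py; python3 -c "
from h import *
d=dict(np.load('w2.npz'));hsv=cv2.cvtColor(d['color'],cv2.COLOR_RGB2HSV);print(hsv[100,[180,225,235,285,320]].tolist(),hsv[170,[180,225,235,285,320]].tolist())"
```

```text
(np.float32(77.44902), np.float32(548.62445), np.float32(-11.598661)) (np.float32(77.549644), np.float32(478.75525), np.float32(4.579456))
far (np.float32(-12.57519), np.float32(493.5205), np.float32(-65.47803)) [ 0.49891298 -0.06670083]
heading -102.50067 width 0.07171727326666272
origin [0.53535968 0.09422524]
mate face bottom x 0.02942277372390209 slope 0.5918371680500975
204 [31.5, 29.0, -28.6, -26.3] [109 197  96]
205 [32.5, 29.9, -28.6, -26.4] [109 199  95]
206 [32.5, 30.0, -29.7, -27.4] [108 199  95]
207 [32.5, 30.0, -29.7, -27.4] [109 197  96]
208 [33.6, 30.9, -29.8, -27.4] [109 191  95]
209 [33.6, 30.9, -29.8, -27.5] [109 189 128]
210 [33.6, 31.0, -30.9, -28.4] [109 183 160]
211 [33.6, 31.0, -30.9, -28.5] [109 184 166]
236 124 136
250 126 137
240 125 136
273 125 137
124 [ 0.5277 -0.0124  0.0271] 0.1058 [30 11 67]
129 [ 0.5272 -0.0101  0.0459] 0.1037 [40 21 36]
131 [ 0.5276 -0.0084  0.0455] 0.1019 [45 15 35]
134 [ 0.5281 -0.006   0.0459] 0.0994 [60 14 37]
137 [ 0.5286 -0.0035  0.0465] 0.0969 [30  4 59]
[[51, 38, 195], [24, 6, 203], [14, 182, 195], [25, 8, 202], [50, 38, 194]] [[51, 38, 194], [24, 6, 201], [25, 8, 199], [30, 5, 199], [50, 37, 194]]
```

```bash
cat > g.py <<'E'
from h import *
d=dict(np.load("w2.npz")); hsv=cv2.cvtColor(d["color"],cv2.COLOR_RGB2HSV); W=pts(d)
s=r.get_state(); M=R.from_euler("xyz",s["eef_rot"],degrees=True).as_matrix()
Q=(W-s["tcp_pos"])@M*1000
for v in range(214,288,5): print(v,[(Q[v,u].round(1).tolist(),int(hsv[v,u,2])) for u in (225,256,290)])
bl=(hsv[...,0]>105)&(hsv[...,0]<130)&(hsv[...,1]>120)
for v in range(226,286,10):
    u=np.nonzero(bl[v])[0]; print(v,u[0],u[-1])
# predicted outline of held block if grasped at x=-5: tool z=-clampx
for x,y,z in [(15,20,-21.5),(15,-20,-21.5),(15,20,3.5),(15,-20,3.5),(5,30,3.5),(5,-30,3.5),(-15,30,3.5),(-15,-30,3.5),(5,30,-21.5),(5,-30,-21.5)]:
    t=np.array([-z,y,-(x+5)])/1000; print((x,y,z),proj(d,s["tcp_pos"]+M@t).round(1))
E
python3 g.py
```

```text
214 [([151.1, -29.1, 32.1], 167), ([151.2, -0.5, 32.1], 167), ([198.0, 35.9, 50.6], 189)]
219 [([15.4, -15.8, -19.0], 96), ([15.6, -0.5, -19.0], 97), ([13.9, 16.1, -19.7], 96)]
224 [([9.2, -15.3, -19.1], 97), ([9.2, -0.5, -19.1], 97), ([8.8, 15.6, -19.3], 97)]
229 [([1.6, -14.6, -19.9], 97), ([3.1, -0.5, -19.2], 97), ([3.3, 15.1, -19.2], 96)]
234 [([-3.3, -14.1, -19.6], 96), ([-1.9, -0.5, -19.0], 96), ([-2.3, 14.6, -19.2], 96)]
239 [([-4.2, -14.1, -17.7], 167), ([-3.6, -0.5, -17.4], 168), ([-3.3, 14.5, -17.3], 169)]
244 [([-3.3, -14.3, -14.8], 168), ([-3.6, -0.5, -15.0], 170), ([-4.4, 14.5, -15.4], 171)]
249 [([-4.0, -14.3, -12.7], 169), ([-4.7, -0.5, -13.1], 171), ([-4.0, 14.6, -12.7], 172)]
254 [([-3.1, -14.4, -9.7], 169), ([-3.4, -0.5, -9.9], 171), ([-3.9, 14.8, -10.1], 174)]
259 [([-3.8, -14.4, -7.5], 168), ([-4.8, -0.5, -8.1], 169), ([-4.6, 14.8, -8.0], 170)]
264 [([-4.4, -14.5, -5.3], 170), ([-3.7, -0.5, -5.0], 170), ([-3.7, 15.0, -5.0], 172)]
269 [([-3.6, -14.6, -2.3], 170), ([-2.8, -0.5, -1.8], 172), ([-4.6, 14.9, -2.9], 173)]
274 [([-5.5, -14.5, -0.8], 170), ([-4.1, -0.5, -0.0], 174), ([-4.9, 15.0, -0.5], 174)]
279 [([-3.9, -14.7, 2.8], 170), ([-4.5, -0.5, 2.4], 173), ([-4.7, 15.1, 2.3], 175)]
284 [([-4.2, -14.8, 5.3], 171), ([-4.0, -0.4, 5.4], 174), ([-4.3, 15.3, 5.2], 177)]
226 207 306
236 198 314
246 193 319
256 190 323
266 190 322
276 191 321
(15, 20, -21.5) [[296.3 212.8]]
(15, -20, -21.5) [[217.8 212.7]]
(15, 20, 3.5) [[302.6 233.6]]
(15, -20, 3.5) [[211.6 233.4]]
(5, 30, 3.5) [[323.7 253.9]]
(5, -30, 3.5) [[190.4 253.6]]
(-15, 30, 3.5) [[320.8 291.7]]
(-15, -30, 3.5) [[193.1 291.5]]
(5, 30, -21.5) [[314.7 230.8]]
(5, -30, -21.5) [[199.2 230.5]]
```

```bash
python3 -c "
from h import *
goto([.5270,.0507,.075],-12.5)"
```

```text
shift [0.829, -0.024, 0.095] turn [0.017, 0.0, -0.002] |t| deg 0.8
```

send_rows(plan=[[[0.1, -0.024, 0.095], [0.017, 0, 0]], [[0.35, -0.024, 0.095], [0.017, 0, 0]], [[0.6, -0.024, 0.095], [0.017, 0, 0]], [[0.8, -0.024, 0.095], [0.017, 0, 0]], [[0.829, -0.024, 0.095], [0.017, 0, 0]]])

```text
time_s: 5.9
tcp_pos: [0.5242, 0.048, 0.0714]
eef_rot: [116.5, 89.5, -166.2]
contact_force: [-0.3, -1.0, -0.4]
gripper_width: 0.0599
```

```bash
python3 -c "
from h import *
fwd()
goto([.5270,.0507,.0430],-12.5)
d=r.capture('wrist'); save(d,'w3.png',s=1.5); np.savez('w3.npz',**{k:d[k] for k in('color','range_z','mtx','k1','pose')})
"
```

```text
t 5.9 tcp [0.5242 0.048  0.0714] yaw tooly 167.38 xdir [-0.008 -0.002 -1.   ] F [-0.3 -1.  -0.4] w 0.0599 j [ 27.  17. -30.  -0. -43. -39.]
shift [0.189, -0.016, 0.022] turn [-0.003, -0.005, -0.01] |t| deg 0.5
```

View pics/w3.png

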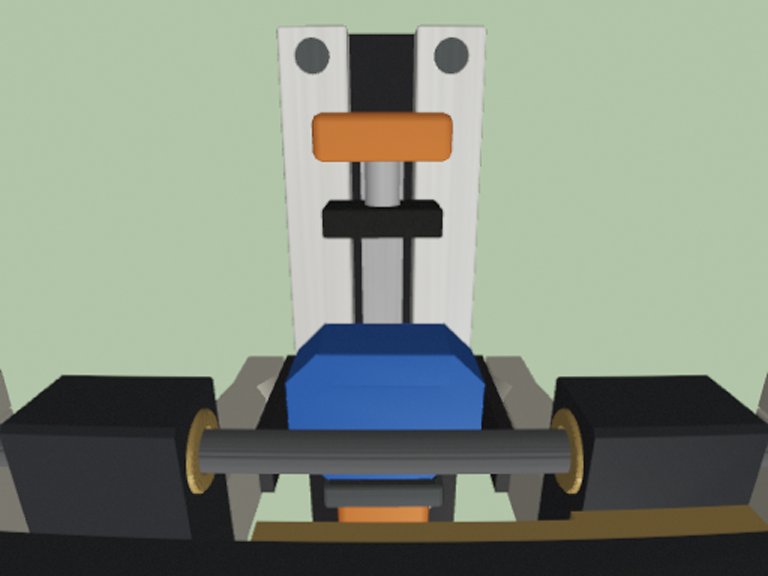

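```bash
sed 's/w2.npz/w3.npz/; s/:205/:170/; s/,310:/,340:/; s/range(70,190)/range(25,140)/; s/range(222,240)/range(190,228)/; s/range(273,292)/range(280,320)/' f.py | sed '/^bl=/,$d' > f3.py; cat >> f3.py <<'E'
v=158; print("pad x",[((plane(d,[(u,v)],.046)-O)@h).round(4) for u in (225,285)])
P=O+.0443*h+.0013*n; print(P); goto([*P,.0430],np.degrees(np.arctan2(h[1],h[0]))+90)
E
python3 f3.py
```

```text
(np.float32(77.64446), np.float32(541.4537), np.float32(-44.641823)) (np.float32(77.5396), np.float32(471.42773), np.float32(-27.128435))
far (np.float32(-12.440147), np.float32(496.33176), np.float32(-66.54235)) [ 0.49893815 -0.06706324]
heading -102.407974 width 0.07215640227538234
origin [0.53500671 0.09394749]
pad x [array([0.096]), array([0.0959])]
[0.52675755 0.0504029 ]
shift [0.198, -0.008, 0.015] turn [-0.004, -0.004, -0.007] |t| deg 0.4
```

send_rows(plan=[[[0.03, -0.008, 0.015], [0, -0.004, -0.007]], [[0.08, -0.008, 0.015], [0, -0.004, -0.007]], [[0.13, -0.008, 0.015], [0, -0.004, -0.007]], [[0.17, -0.008, 0.015], [0, -0.004, -0.007]], [[0.17, -0.008, 0.015], [0, -0.004, -0.007]]])

```text
time_s: 6.45
tcp_pos: [0.5264, 0.0503, 0.0467]
eef_rot: [105.8, 89.9, -176.8]
contact_force: [0.2, -0.2, -0.9]
gripper_width: 0.0596
```

```bash
python3 -c "
from h import *
fwd()
goto([.5268,.0504,.0428],-12.4)
"
```

```text
t 6.45 tcp [0.5264 0.0503 0.0467] yaw tooly 167.41 xdir [-0.001 -0.    -1.   ] F [ 0.2 -0.2 -0.9] w 0.0596 j [ 27.  20. -31.  -0. -39. -39.]
shift [0.026, -0.003, 0.001] turn [-0.004, -0.0, -0.002] |t| deg 0.2
```

send_rows(plan=[[[0.015, -0.003, 0.001], [0, 0, 0]], [[0.022, -0.003, 0.001], [0, 0, 0]], [[0.027, -0.003, 0.001], [0, 0, 0]], [[0.027, -0.003, 0.001], [0, 0, 0]], [[0.027, -0.003, 0.001], [0, 0, 0]]])

```text
time_s: 6.95
tcp_pos: [0.527, 0.0505, 0.0427]
eef_rot: [100.8, 89.9, 178.2]
contact_force: [-0.1, 0.5, -1.0]
gripper_width: 0.0599
```

```bash
python3 -c "
from h import *
fwd()
goto([.5268,.0504,.0426],-12.4)
"
```

```text
t 6.95 tcp [0.527  0.0505 0.0427] yaw tooly 167.42 xdir [-0.001  0.    -1.   ] F [-0.1  0.5 -1. ] w 0.0599 j [ 27.  20. -32.  -0. -39. -39.]
shift [0.001, 0.001, -0.001] turn [-0.004, -0.0, -0.001] |t| deg 0.2
```

send_rows(plan=[[[0.004, 0, 0], [0, 0, 0]], [[0.004, 0, 0], [0, 0, 0]], [[0.004, 0, 0], [0, 0, 0]], [[0.004, 0, 0], [0, 0, 0]], [[0.004, 0, 0], [0, 0, 0]]], jaw=1)

```text
time_s: 7.45
tcp_pos: [0.527, 0.0504, 0.0422]
eef_rot: [98.7, 89.9, 176.1]
contact_force: [-0.4, 0.4, -0.1]
gripper_width: 0.0867
```

send_rows(plan=[[[-0.1, 0, 0], [0, 0, 0]], [[-0.3, 0, 0.05], [0, 0, 0]], [[-0.6, 0, 0.2], [0, 0, 0]], [[-0.9, 0, 0.4], [0, 0, 0]], [[-1.0, 0, 0.5], [0, 0, 0]]])

```text
time_s: 7.95
tcp_pos: [0.5454, 0.1255, 0.1967]
eef_rot: [-49.6, 89.7, 27.8]
contact_force: [0.2, 0.1, 0.2]
gripper_width: 0.0878
```

```bash
python3 -c "
from h import *
fwd()
d=r.capture('wrist'); save(d,'w4.png',s=1.5); np.savez('w4.npz',**{k:d[k] for k in('color','range_z','mtx','k1','pose')})
"
```

```text
t 7.95 tcp [0.5454 0.1255 0.1967] yaw tooly 167.46 xdir [ 0.005  0.002 -1.   ] F [0.2 0.1 0.2] w 0.0878 j [ 33.  12. -18.   0. -60. -46.]
```

View pics/w4.png

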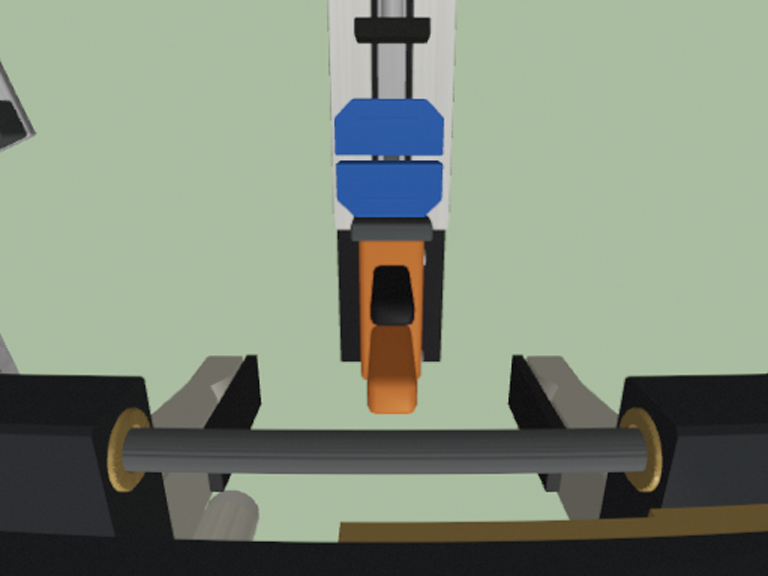

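```bash
cat > k.py <<'E'
from h import *
d=dict(np.load("w4.npz")); hsv=cv2.cvtColor(d["color"],cv2.COLOR_RGB2HSV)
O=np.array([.5352,.0941]); a=np.radians(-102.45); h=np.array([np.cos(a),np.sin(a)]); n=np.array([-h[1],h[0]])
bl=((hsv[...,0]>105)&(hsv[...,0]<130)&(hsv[...,1]>120)&(hsv[...,2]>135)).astype(np.uint8)
for g in cv2.findContours(bl,0,1)[0]:
    if cv2.contourArea(g)<300: continue
    q=plane(d,g.reshape(-1,2),.045)-O; q=np.c_[q@h,q@n]*1000
    print(cv2.minAreaRect(q.astype(np.float32)),q.min(0).round(1),q.max(0).round(1))
E
python3 k.py; python3 -c "
from h import *
O=np.array([.5352,.0941]); a=np.radians(-102.45); h=np.array([np.cos(a),np.sin(a)])
goto([*(O-.065*h),.19],-102.45);goto([*(O-.065*h),.078],-102.45)"
```

```text
((14.917742729187012, 1.5158271789550781), (28.847570419311523, 59.39009475708008), 0.006563249509781599) [  0.5 -28.2] [29.3 31.2]
((49.7476806640625, 1.7106304168701172), (59.60576629638672, 29.432605743408203), 89.98228454589844) [ 35.  -28.1] [64.5 31.5]
shift [0.057, 0.029, 0.199] turn [2.0, 0.012, 0.001] |t| deg 90.0
shift [0.803, 0.034, 0.195] turn [2.0, 0.012, 0.001] |t| deg 90.0
```

send_rows(plan=[[[0.03, 0.015, 0.1], [-0.19, 0, 0]], [[0.05, 0.03, 0.2], [-0.38, 0, 0]], [[0.05, 0.03, 0.2], [-0.57, 0, 0]], [[0.05, 0.03, 0.2], [-0.76, 0, 0]], [[0.05, 0.03, 0.2], [-0.95, 0, 0]]])

```text
time_s: 8.5
tcp_pos: [0.5487, 0.1577, 0.1905]
eef_rot: [-94.3, 89.6, 26.4]
contact_force: [-0.2, -0.4, 0.7]
gripper_width: 0.0881
```

send_rows(plan=[[[0, 0, 0], [-0.19, 0, 0]], [[0, 0, 0], [-0.38, 0, 0]], [[0, 0, 0], [-0.57, 0, 0]], [[0, 0, 0], [-0.76, 0, 0]], [[0, 0, 0], [-0.95, 0, 0]]])

```text
time_s: 9.0
tcp_pos: [0.5485, 0.1575, 0.1901]
eef_rot: [-137.0, 89.6, 26.7]
contact_force: [0.1, -0.6, -0.3]
gripper_width: 0.0876
```

```bash
cat > t.py <<'E'
from h import *
O=np.array([.5352,.0941]); a=np.radians(-102.45); h=np.array([np.cos(a),np.sin(a)]); n=np.array([-h[1],h[0]])
fwd(); p=r.get_state()["tcp_pos"][:2]-O; print("clamp x,y",(p@h*1000).round(2),(p@n*1000).round(2))
import sys
for z in map(float,sys.argv[2:]): goto([*(O+float(sys.argv[1])*h),z],-102.45)
E
python3 t.py -.065 .15 .078
```

```text
t 9.0 tcp [0.5485 0.1575 0.1901] yaw tooly -106.4 xdir [ 0.006  0.003 -1.   ] F [ 0.1 -0.6 -0.3] w 0.0876 j [ 36.  13. -18.   0. -59.  38.]
clamp x,y -64.74 -0.7
shift [0.267, -0.001, -0.003] turn [-0.088, -0.007, 0.006] |t| deg 4.0
shift [0.747, 0.002, -0.001] turn [-0.088, -0.007, 0.006] |t| deg 4.0
```

send_rows(plan=[[[0.05, 0, 0], [-0.088, -0.007, 0.006]], [[0.25, 0, 0], [-0.088, -0.007, 0.006]], [[0.45, 0.002, 0], [-0.088, -0.007, 0.006]], [[0.6, 0.002, 0], [-0.088, -0.007, 0.006]], [[0.7, 0.002, 0], [-0.088, -0.007, 0.006]]])

```text
time_s: 9.5
tcp_pos: [0.548, 0.1568, 0.0829]
eef_rot: [40.5, 89.8, -152.0]
contact_force: [0.6, 0.1, -0.7]
gripper_width: 0.0877
```

```bash
python3 t.py -.066 .077
```

```text
t 9.5 tcp [0.548  0.1568 0.0829] yaw tooly -102.45 xdir [-0.003 -0.001 -1.   ] F [ 0.6  0.1 -0.7] w 0.0877 j [ 36.  20. -24.  -0. -46.  42.]
clamp x,y -63.94 -1.04
shift [0.039, -0.014, -0.007] turn [-0.0, 0.003, -0.002] |t| deg 0.2
```

send_rows(plan=[[[0.02, -0.018, -0.007], [0, 0.003, -0.002]], [[0.039, -0.02, -0.007], [0, 0.003, -0.002]], [[0.039, -0.02, -0.007], [0, 0.003, -0.002]], [[0.039, -0.02, -0.007], [0, 0.003, -0.002]], [[0.039, -0.02, -0.007], [0, 0.003, -0.002]]])

```text
time_s: 10.0
tcp_pos: [0.5501, 0.1597, 0.0779]
eef_rot: [-147.1, 89.9, 20.4]
contact_force: [0.4, -1.1, -0.2]
gripper_width: 0.0873
```

send_rows(plan=[[[0, 0, 0], [0, 0, 0]], [[0, 0, 0], [0, 0, 0]], [[0, 0, 0], [0, 0, 0]], [[0, 0, 0], [0, 0, 0]], [[0, 0, 0], [0, 0, 0]]], jaw=-1, force=25)

```text
time_s: 10.5
tcp_pos: [0.5495, 0.1572, 0.0781]
eef_rot: [94.7, 89.8, -97.8]
contact_force: [1.3, -1.8, 2.2]
gripper_width: 0.0535
```

```bash
python3 t.py -.067 .077
```

```text
t 10.5 tcp [0.5495 0.1572 0.0781] yaw tooly -102.45 xdir [-0.    -0.003 -1.   ] F [ 1.3 -1.8  2.2] w 0.0535 j [ 36.  20. -24.   0. -45.  42.]
clamp x,y -64.65 0.36
shift [0.007, -0.016, 0.002] turn [0.0, -0.0, -0.004] |t| deg 0.2
```

send_rows(plan=[[[0, -0.015, 0], [0, 0, 0]], [[0, -0.015, 0], [0, 0, 0]], [[0, -0.015, 0], [0, 0, 0]], [[0, -0.015, 0], [0, 0, 0]], [[0, -0.015, 0], [0, 0, 0]]])

```text
time_s: 11.0
tcp_pos: [0.5501, 0.1599, 0.0781]
eef_rot: [103.4, 89.9, -89.0]
contact_force: [-0.9, 4.3, -2.0]
gripper_width: 0.0478
```

```bash
cat > jaw.py <<'E'
from h import *
# pad position from scene camera: depth-free, z=.046 plane; dark pixels near clamp centreline
O=np.array([.5352,.0941]); a=np.radians(-102.45); h=np.array([np.cos(a),np.sin(a)]); n=np.array([-h[1],h[0]])
for c in ("top","scene"):
    d=r.capture(c); W=pts(d); hsv=cv2.cvtColor(d["color"],cv2.COLOR_RGB2HSV)
    X=(W[...,:2]-O)@h; Y=(W[...,:2]-O)@n
    m=(abs(Y)<.03)&(X>.05)&(X<.17)&(W[...,2]>.03)&(W[...,2]<.06)&(hsv[...,0]<18)&(hsv[...,1]>120)
    print(c,"orange jaw",m.sum(),(np.percentile(X[m],[5,50,95])*1000).round(1) if m.sum() else None)
    m=(abs(Y)<.035)&(X>-.01)&(X<.12)&(W[...,2]>.03)&(hsv[...,0]>105)&(hsv[...,0]<130)&(hsv[...,1]>120)
    print("  blue",m.sum(),(np.percentile(X[m],[1,99])*1000).round(1) if m.sum() else None)
E
python3 t.py -.067 .077; python3 jaw.py
```

```text
t 11.0 tcp [0.5501 0.1599 0.0781] yaw tooly -102.44 xdir [ 0.    -0.002 -1.   ] F [-0.9  4.3 -2. ] w 0.0478 j [ 36.  20. -24.   0. -45.  42.]
clamp x,y -67.47 0.41
shift [0.007, 0.003, 0.003] turn [0.0, -0.001, -0.003] |t| deg 0.1
top orange jaw 67 [111.2 117.5 123.2]
  blue 232 [22.7 64.2]
scene orange jaw 95 [115.  123.  125.9]
  blue 420 [ 1.7 66.6]
```

send_rows(plan=[[[0, 0, 0], [0, 0, 0]], [[0, 0, 0], [0, 0, 0]], [[0, 0, 0], [0, 0, 0]], [[0, 0, 0], [0, 0, 0]], [[0, 0, 0], [0, 0, 0]]], jaw=0.8)

```text
time_s: 11.6
tcp_pos: [0.5502, 0.1599, 0.0781]
eef_rot: [109.3, 89.9, -83.1]
contact_force: [-0.7, -0.2, -0.4]
gripper_width: 0.0773
```

send_rows(plan=[[[0, 0, 0], [0, 0, 0]], [[0, 0, 0], [0, 0, 0]], [[0, 0, 0], [0, 0, 0]], [[0, 0, 0], [0, 0, 0]], [[0, 0, 0], [0, 0, 0]]], jaw=-1)

```text
time_s: 12.1
tcp_pos: [0.5501, 0.1599, 0.0779]
eef_rot: [105.6, 89.9, -86.9]
contact_force: [3.8, -2.4, -2.5]
gripper_width: 0.0477
```

send_rows(plan=[[[0, 0, 0], [0, 0, 0]], [[0, 0, 0], [0, 0, 0]], [[0, 0, 0], [0, 0, 0]], [[0, 0, 0], [0, 0, 0]], [[0, 0, 0], [0, 0, 0]]])

```text
time_s: 12.6
tcp_pos: [0.5501, 0.16, 0.0779]
eef_rot: [105.6, 89.9, -86.9]
contact_force: [1.5, -1.3, -0.9]
gripper_width: 0.0473
```

```bash
python3 t.py -.067 .077; python3 jaw.py
```

```text
t 12.6 tcp [0.5501 0.16   0.0779] yaw tooly -102.46 xdir [ 0.    -0.002 -1.   ] F [ 1.5 -1.3 -0.9] w 0.0473 j [ 36.  20. -24.   0. -45.  42.]
clamp x,y -67.54 0.39
shift [0.006, 0.004, 0.003] turn [-0.0, -0.001, -0.002] |t| deg 0.1
top orange jaw 66 [ 99.  105.3 111.2]
  blue 234 [23.  64.1]
scene orange jaw 94 [102.2 111.2 113.9]
  blue 422 [ 0.9 74.6]
```

send_rows(plan=[[[0, 0, 0], [0, 0, 0]], [[0, 0, 0], [0, 0, 0]], [[0, 0, 0], [0, 0, 0]], [[0, 0, 0], [0, 0, 0]], [[0, 0, 0], [0, 0, 0]]], jaw=0.8)

```text
time_s: 13.2
tcp_pos: [0.5502, 0.1603, 0.0779]
eef_rot: [120.9, 89.9, -71.5]
contact_force: [-0.8, 0.5, -0.8]
gripper_width: 0.0777
```

send_rows(plan=[[[0, 0, 0], [0, 0, 0]], [[0, 0, 0], [0, 0, 0]], [[0, 0, 0], [0, 0, 0]], [[0, 0, 0], [0, 0, 0]], [[0, 0, 0], [0, 0, 0]]], jaw=-1)

```text
time_s: 13.7
tcp_pos: [0.55, 0.16, 0.0777]
eef_rot: [103.3, 89.9, -89.2]
contact_force: [3.5, -3.8, -1.5]
gripper_width: 0.0477
```

```bash
python3 t.py -.067 .077; python3 jaw.py
```

```text
t 13.7 tcp [0.55   0.16   0.0777] yaw tooly -102.48 xdir [ 0.    -0.001 -1.   ] F [ 3.5 -3.8 -1.5] w 0.0477 j [ 36.  20. -24.   0. -45.  42.]
clamp x,y -67.53 0.3
shift [0.005, 0.004, 0.002] turn [-0.001, -0.0, -0.002] |t| deg 0.1
top orange jaw 66 [87.1 93.2 99.1]
  blue 257 [22.9 62.6]
scene orange jaw 94 [ 90.5  99.  101.9]
  blue 378 [ 2.  65.9]
```

send_rows(plan=[[[0, 0, 0], [0, 0, 0]], [[0, 0, 0], [0, 0, 0]], [[0, 0, 0], [0, 0, 0]], [[0, 0, 0], [0, 0, 0]], [[0, 0, 0], [0, 0, 0]]], jaw=0.8)

```text
time_s: 14.3
tcp_pos: [0.5502, 0.1604, 0.0778]
eef_rot: [113.9, 89.9, -78.5]
contact_force: [0.4, 0.3, -0.7]
gripper_width: 0.0779
```

send_rows(plan=[[[0, 0, 0], [0, 0, 0]], [[0, 0, 0], [0, 0, 0]], [[0, 0, 0], [0, 0, 0]], [[0, 0, 0], [0, 0, 0]], [[0, 0, 0], [0, 0, 0]]], jaw=-1, force=28)

```text
time_s: 14.8
tcp_pos: [0.5495, 0.1582, 0.0775]
eef_rot: [80.1, 89.7, -112.4]
contact_force: [2.2, -9.1, 0.0]
gripper_width: 0.0515
```

send_rows(plan=[[[0, 0, 0], [0, 0, 0]], [[0, 0, 0], [0, 0, 0]], [[0, 0, 0], [0, 0, 0]], [[0, 0, 0], [0, 0, 0]], [[0, 0, 0], [0, 0, 0]]])

```text
time_s: 15.3
tcp_pos: [0.5495, 0.158, 0.0775]
eef_rot: [81.2, 89.7, -111.3]
contact_force: [1.2, -5.3, 0.7]
gripper_width: 0.0519
```

```bash
python3 t.py -.067 .077; python3 jaw.py
```

```text
t 15.3 tcp [0.5495 0.158  0.0775] yaw tooly -102.45 xdir [-0.002 -0.005 -1.   ] F [ 1.2 -5.3  0.7] w 0.0519 j [ 36.  20. -24.   0. -45.  42.]
clamp x,y -65.52 0.15
shift [0.003, -0.01, 0.001] turn [0.0, 0.001, -0.006] |t| deg 0.3
top orange jaw 64 [80.7 86.9 92.7]
  blue 243 [24.7 62.4]
scene orange jaw 100 [83.5 92.  95.6]
  blue 381 [ 0.4 63.7]
```

send_rows(plan=[[[0, 0, 0], [0, 0, 0]], [[0, 0, 0], [0, 0, 0]], [[0, 0, 0], [0, 0, 0]], [[0, 0, 0], [0, 0, 0]], [[0, 0, 0], [0, 0, 0]]], jaw=0.9)

```text
time_s: 15.9
tcp_pos: [0.5496, 0.1587, 0.0775]
eef_rot: [81.7, 89.8, -110.8]
contact_force: [-0.8, 0.2, 0.3]
gripper_width: 0.0817
```

send_rows(plan=[[[0, 0, 0], [0, 0, 0]], [[0, 0, 0], [0, 0, 0]], [[0, 0, 0], [0, 0, 0]], [[0, 0, 0], [0, 0, 0]], [[0, 0, 0], [0, 0, 0]]], jaw=-1, force=38)

```text
time_s: 16.4
tcp_pos: [0.549, 0.1572, 0.0772]
eef_rot: [75.2, 89.6, -117.2]
contact_force: [1.3, -4.2, -0.3]
gripper_width: 0.0532
```

send_rows(plan=[[[0, 0, 0], [0, 0, 0]], [[0, 0, 0], [0, 0, 0]], [[0, 0, 0], [0, 0, 0]], [[0, 0, 0], [0, 0, 0]], [[0, 0, 0], [0, 0, 0]]])

```text
time_s: 16.9
tcp_pos: [0.5491, 0.1573, 0.0772]
eef_rot: [76.1, 89.6, -116.3]
contact_force: [0.0, 0.4, -1.4]
gripper_width: 0.053
```

```bash
python3 t.py -.067 .077; python3 jaw.py
```

```text
t 16.9 tcp [0.5491 0.1573 0.0772] yaw tooly -102.42 xdir [-0.003 -0.006 -1.   ] F [ 0.   0.4 -1.4] w 0.053 j [ 36.  20. -24.   0. -45.  42.]
clamp x,y -64.73 -0.11
shift [0.001, -0.015, -0.001] turn [0.001, 0.002, -0.008] |t| deg 0.4
top orange jaw 65 [78.3 84.1 90.4]
  blue 238 [25.5 62.1]
scene orange jaw 106 [79.6 89.6 93.7]
  blue 377 [ 0.9 64.1]
```

send_rows(plan=[[[0, 0, 0], [0, 0, 0]], [[0, 0, 0], [0, 0, 0]], [[0, 0, 0], [0, 0, 0]], [[0, 0, 0], [0, 0, 0]], [[0, 0, 0], [0, 0, 0]]], jaw=0.95)

```text
time_s: 17.5
tcp_pos: [0.5491, 0.1577, 0.0771]
eef_rot: [74.8, 89.7, -117.6]
contact_force: [-1.0, 0.2, -0.2]
gripper_width: 0.084
```

```bash
python3 jaw.py
```

```text
top orange jaw 65 [80.7 86.9 92.7]
  blue 237 [25.2 62.1]
scene orange jaw 101 [82.6 91.9 95.7]
  blue 380 [ 0.7 63.9]
```

send_rows(plan=[[[0, 0, 0], [0, 0, 0]], [[0, 0, 0], [0, 0, 0]], [[0, 0, 0], [0, 0, 0]], [[0, 0, 0], [0, 0, 0]], [[0, 0, 0], [0, 0, 0]]], jaw=-1, force=48)

```text
time_s: 18.1
tcp_pos: [0.5485, 0.1566, 0.0768]
eef_rot: [71.4, 89.6, -121.0]
contact_force: [1.0, -2.2, -1.6]
gripper_width: 0.0549
```

send_rows(plan=[[[0, 0, 0], [0, 0, 0]], [[0, 0, 0], [0, 0, 0]], [[0, 0, 0], [0, 0, 0]], [[0, 0, 0], [0, 0, 0]], [[0, 0, 0], [0, 0, 0]]])

```text
time_s: 18.6
tcp_pos: [0.5486, 0.1568, 0.0767]
eef_rot: [71.8, 89.6, -120.7]
contact_force: [0.8, 1.6, -1.1]
gripper_width: 0.0541
```

```bash
python3 t.py -.067 .077; python3 jaw.py
```

```text
t 18.6 tcp [0.5486 0.1568 0.0767] yaw tooly -102.41 xdir [-0.004 -0.006 -1.   ] F [ 0.8  1.6 -1.1] w 0.0541 j [ 36.  20. -24.   0. -45.  42.]
clamp x,y -64.13 -0.43
shift [-0.002, -0.019, -0.003] turn [0.001, 0.003, -0.009] |t| deg 0.4
top orange jaw 65 [76.  82.3 88.2]
  blue 232 [26.2 62.1]
scene orange jaw 111 [71.1 86.6 91.2]
  blue 378 [ 0.5 65. ]
```

send_rows(plan=[[[0, 0, 0], [0, 0, 0]], [[0, 0, 0], [0, 0, 0]], [[0, 0, 0], [0, 0, 0]], [[0, 0, 0], [0, 0, 0]], [[0, 0, 0], [0, 0, 0]]], jaw=1)

```text
time_s: 19.2
tcp_pos: [0.5486, 0.157, 0.0768]
eef_rot: [71.1, 89.6, -121.3]
contact_force: [0.2, 0.5, 0.1]
gripper_width: 0.0856
```

```bash
python3 t.py -.067 .077; python3 jaw.py
```

```text
t 19.2 tcp [0.5486 0.157  0.0768] yaw tooly -102.42 xdir [-0.004 -0.006 -1.   ] F [0.2 0.5 0.1] w 0.0856 j [ 36.  20. -24.   0. -45.  42.]
clamp x,y -64.37 -0.44
shift [-0.002, -0.018, -0.003] turn [0.001, 0.003, -0.008] |t| deg 0.4
top orange jaw 67 [78.3 84.6 91. ]
  blue 235 [25.7 62.1]
scene orange jaw 107 [74.2 89.3 93.7]
  blue 374 [-0.2 64.5]
```

send_rows(plan=[[[0, -0.01, 0], [0, 0.003, -0.008]], [[0, -0.01, 0], [0, 0.003, -0.008]], [[0, -0.01, 0], [0, 0.003, -0.008]], [[0, -0.01, 0], [0, 0.003, -0.008]], [[0, -0.01, 0], [0, 0.003, -0.008]]], jaw=-1, force=54)

```text
time_s: 19.8
tcp_pos: [0.5483, 0.1566, 0.0764]
eef_rot: [71.1, 89.8, -121.3]
contact_force: [-0.2, 2.1, -2.2]
gripper_width: 0.0548
```

send_rows(plan=[[[0, 0, 0], [0, 0, 0]], [[0, 0, 0], [0, 0, 0]], [[0, 0, 0], [0, 0, 0]], [[0, 0, 0], [0, 0, 0]], [[0, 0, 0], [0, 0, 0]]])

```text
time_s: 20.3
tcp_pos: [0.5485, 0.1574, 0.0764]
eef_rot: [72.6, 89.9, -119.8]
contact_force: [0.3, 6.1, -1.1]
gripper_width: 0.0531
```

```bash
python3 t.py -.067 .077; python3 jaw.py
```

```text
t 20.3 tcp [0.5485 0.1574 0.0764] yaw tooly -102.37 xdir [-0.001 -0.002 -1.   ] F [ 0.3  6.1 -1.1] w 0.0531 j [ 36.  20. -25.   0. -45.  42.]
clamp x,y -64.69 -0.69
shift [-0.004, -0.015, -0.005] turn [0.002, 0.001, -0.003] |t| deg 0.2
top orange jaw 65 [75.  81.2 87.3]
  blue 236 [25.7 62.4]
scene orange jaw 116 [70.7 84.6 90. ]
  blue 376 [ 0.5 63.6]
```

send_rows(plan=[[[0, 0, 0], [0, 0, 0]], [[0, 0, 0], [0, 0, 0]], [[0, 0, 0], [0, 0, 0]], [[0, 0, 0], [0, 0, 0]], [[0, 0, 0], [0, 0, 0]]], jaw=1)

```text
time_s: 20.9
tcp_pos: [0.5485, 0.1576, 0.0764]
eef_rot: [71.4, 89.9, -121.0]
contact_force: [0.3, 0.5, 0.4]
gripper_width: 0.0854
```

```bash
python3 t.py -.065 .2; python3 jaw.py
```

```text
t 20.9 tcp [0.5485 0.1576 0.0764] yaw tooly -102.39 xdir [-0.001 -0.002 -1.   ] F [0.3 0.5 0.4] w 0.0854 j [ 36.  20. -25.   0. -45.  42.]
clamp x,y -64.9 -0.67
shift [-0.824, 0.001, -0.004] turn [0.001, 0.001, -0.002] |t| deg 0.1
top orange jaw 62 [77.7 83.2 88.8]
  blue 237 [25.7 62.1]
scene orange jaw 111 [72.1 87.9 92. ]
  blue 378 [ 0.5 64.8]
```

Held force is now about 33–38 N. Rise clear and check.

send_rows(plan=[[[-0.1, 0, 0], [0, 0, 0]], [[-0.3, 0, 0], [0, 0, 0]], [[-0.6, 0, 0], [0, 0, 0]], [[-0.82, 0, 0], [0, 0, 0]], [[-0.82, 0, 0], [0, 0, 0]]])

```text
time_s: 21.5
tcp_pos: [0.5512, 0.1592, 0.2048]
eef_rot: [-149.5, 89.6, 18.2]
contact_force: [0.6, 0.5, -0.8]
gripper_width: 0.0875
```

send_rows(plan=[[[-0.1, -0.1, 0.3], [0, 0, 0]], [[-0.2, -0.1, 0.6], [0, 0, 0]], [[-0.2, -0.1, 0.8], [0, 0, 0]], [[-0.2, -0.1, 0.8], [0, 0, 0]], [[-0.2, -0.1, 0.8], [0, 0, 0]]])

```text
time_s: 22.0
tcp_pos: [0.4366, 0.1998, 0.2343]
eef_rot: [-145.2, 89.5, 22.6]
contact_force: [0.3, -0.2, 0.2]
gripper_width: 0.0877
```

```bash
python3 -c "
from h import *
fwd()
d=r.capture('scene'); t=r.capture('top')
a=cv2.resize(d['color'][100:300,130:360,::-1],(600,522)); b=cv2.resize(t['color'][170:260,190:300,::-1],None,fx=5,fy=5)
c=np.zeros((1,1));cv2.imwrite('pics/end.png',cv2.resize(np.hstack([cv2.resize(a,(420,365)),cv2.resize(b,(376,365)) ]),None,fx=1,fy=1))
"; sed -n 1,2p /dev/null; python3 jaw.py
```

```text
t 22.0 tcp [0.4366 0.1998 0.2343] yaw tooly -102.23 xdir [ 0.008  0.003 -1.   ] F [ 0.3 -0.2  0.2] w 0.0877 j [ 48.   2. -24.   0. -63.  29.]
top orange jaw 63 [77.7 83.4 89.2]
  blue 388 [-0.  61.7]
scene orange jaw 110 [72.2 87.1 91.6]
  blue 377 [ 1.2 63.9]
```

View pics/end.png

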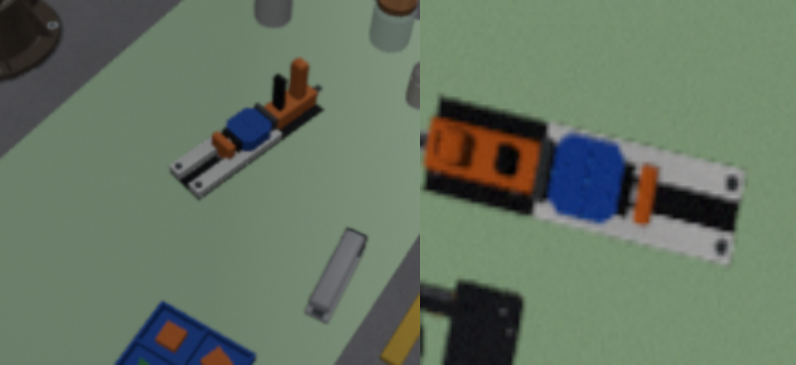

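The picture shows both halves shut into one octagon between the jaws (right panel, about (587,178)), with the ends in line. The pad is against the loose half, the trigger has returned, and the gripper is clear.

```bash
python3 -c "
from h import *
print(r.close_job())"
```

```text
the job is handed in; nothing more can be done
None
```

I laid the loose half flat on the rails and released it. A close-up showed it in line with the other half within about 0.2 mm and parallel. The gap measured about 5 mm, wider than the 2 to 3 mm intended, and the jaw later closed it.

I then squeezed the trigger seven times. Four squeezes were at 25–28 N until the jaw stalled on the block, then one each at 38, 48 and 54 N. The robot's clock read about 22 s at hand-in.

**Last checks:**
- **Block:** both halves sit shut together between the jaws, about 62 mm over all, with their ends in line.
- **Jaw:** it did not move after I let go of the trigger and backed the gripper away.
- **Clamping force:** I could not measure it directly. From the squeeze force and how far the pad gave, I estimate it holds about 33–38 N. The peak was at most about 49 N, under the 60 N limit.
- **Other things on the desk:** nothing came near them and I felt no unexpected contact. I did not measure their positions again at the end.

**Disagreement:** the two fixed cameras put the sliding jaw about 4 mm apart (83 and 87 mm). This held steady once the jaw was tight, and both showed the same jaw movements, so I used only those.

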